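Pack the panel feet interlocked and bolt the case

TASK

The fair is over: pack the loose aluminium U-channel panel feet into the open plywood transit case so that it can be shut. Take out the brush that was left in the case and lay it flat on the counter; lay the channels that lie open side up flat on the case floor, still open side up, and set each one that lies open side down, still open side down and parallel to them, over them so that the flanges interlock (its flange down in the trough of an open-up one, and that one's flange up inside it). Once they are all in, shut the lid fully with the bolt still withdrawn, then slide the bolt fully home into its keeper; leave everything else on the counter standing where it is.

Things in the scene. Friction and masses are not known exactly. Their poses are not given: they have to be found in the camera images.
- up1_c (a point): aluminium U-channel (panel foot) 120 mm long (own x), 56 mm wide over the flanges (own y), 28 mm high, web and flanges 4 mm thick, 130 g, lying on its web, open side UP (flanges standing up). Point: the centre of its outline, 14 mm above its underside; own z points up as it lies at the start. Identical channels; None if absent at this start
- up2_c (a point): aluminium U-channel (panel foot) 120 mm long (own x), 56 mm wide over the flanges (own y), 28 mm high, web and flanges 4 mm thick, 130 g, lying on its web, open side UP (flanges standing up). Point: the centre of its outline, 14 mm above its underside; own z points up as it lies at the start. Identical channels; None if absent at this start
- up3_c (a point): aluminium U-channel (panel foot) 120 mm long (own x), 56 mm wide over the flanges (own y), 28 mm high, web and flanges 4 mm thick, 130 g, lying on its web, open side UP (flanges standing up). Point: the centre of its outline, 14 mm above its underside; own z points up as it lies at the start. Identical channels; None if absent at this start
- down1_c (a point): aluminium U-channel (panel foot) 120 mm long (own x), 56 mm wide over the flanges (own y), 28 mm high, web and flanges 4 mm thick, 130 g, lying on its two flange edges, open side DOWN (web on top). Point: the centre of its outline, 14 mm above its underside; own z points up as it lies at the start. Identical channels; None if absent at this start
- down2_c (a point): aluminium U-channel (panel foot) 120 mm long (own x), 56 mm wide over the flanges (own y), 28 mm high, web and flanges 4 mm thick, 130 g, lying on its two flange edges, open side DOWN (web on top). Point: the centre of its outline, 14 mm above its underside; own z points up as it lies at the start. Identical channels; None if absent at this start
- case_in (a point): centre of the inner floor of the fixed plywood transit case, 6 mm above the counter. Cavity 150 mm (own x, pointing away from the robot to the hinge side) by 260 mm (own y), own z up, 38 mm deep; its rim is 44 mm above the counter, walls 12 mm thick. Interlocked channels reach 32 mm above this floor, so the lid shuts; one lying on top of another's flanges is too high
- case: the transit case: origin under the middle of the cavity, at counter height, axes as case_in. Outside it is 174 mm (x) by 284 mm (y) by 44 mm high; along its -x side a batten 24 mm wide is added, flush with the top of the shut lid, 53 mm above the counter. It cannot move
- lid (a joint): angle of the case lid: 0 = shut, lying on the rim, 1.57 = upright; it starts open, leaning slightly back, at 1.6 to 1.8 (stop at 1.85). A stiff friction hinge lets it stay at any angle; it takes about 0.4 to 0.65 N m to swing it (about 5 N near its free edge)
- lid_hinge (a point): middle of the lid's hinge axis, on the case's far edge, 87 mm along own x from case_in and 48.5 mm above the counter, at the lid's mid-thickness; the axis runs along the case's y
- lid_edge (a point): middle of the lid's free edge, on its outer face (the top when shut), 172 mm from the hinge axis. The lid is a plywood board 172 mm by 284 mm (along the hinge) by 9 mm; while it stands open its outer face is turned away from the robot. The bolt takes only a strip 34 mm wide down the middle of that face; the rest is bare
- bolt (a joint): travel of the barrel bolt: 0 = withdrawn, 0.040 = fully home in the keeper (end stop). Starts at 0 to 0.006. About 2 N of friction; stays where left
- bolt_knob (a point): middle of the bolt's upright round knob on the lid's outer face: 12 mm diameter, its top 10 mm beyond this point, the lid's face 22 mm the other way (lid shut: 75 mm above the counter). The rod slides in two straps 18 mm high, 22 mm wide: withdrawn, the front one begins 58 mm before the knob and the rear one 27 mm behind it. Lid shut, it slides towards the robot (-x of the case)
- brush_c (a point): a flat brush left lying across the case floor, 200 mm long (own x, bristles at +x), 80 g: this point is on the axis of its round handle (19 mm diameter), 10 mm above its underside, near its balance point; handle 80 mm further to -x, ferrule (42 mm wide, 20 mm high) from 15 mm, bristles (39 mm wide) to 120 mm in +x
- keeper (a point): the bolt's keeper, a steel staple on the batten, 14 mm long, 18 mm high: its centre, 8 mm above the batten
- glue: white glue bottle, 62 mm across, 150 mm tall, 0.35 kg; bystander, origin at the centre of its underside
- eyelets: amber jar with brass lid, 60 mm across, 55 mm tall; bystander, origin at the centre of its underside
- cone: brown thread cone, 68 mm across the foot, 145 mm tall; bystander, origin at the centre of its underside
- cork_block: cork sanding block 90 x 55 x 30 mm, lying beyond the case; bystander, origin at the centre of its underside
- tape: roll of brown tape lying flat, 72 mm across, 24 mm high; bystander, origin at the centre of its underside
There are look-alikes about, which are no part of the job. Leave any turquoise look-alike of the part that bears down2_c alone. Leave any pink look-alike of the part that bears up2_c alone.

How it is judged:
By the outcome, as a careful person would: the job done as asked, in the order asked, and still so for the second after the job is handed in, with the robot touching nothing.
Of up2, up3 only 1 to 2 are there at a start; the rules pass over those that are not, and their reading is None.
Of down1, down2 only 1 to 2 are there at a start; the rules pass over those that are not, and their reading is None.
At some moment in a run one of up1, up2, up3, down1, down2 may be knocked a few centimetres aside while the robot is not near it.
It also fails if it takes over 210 s, if anything falls off the work surface, if the arm or the gripper's body presses on something with over 40 N, if the wrist force passes 120 N, or if a joint passes its speed limit or range.

ROBOT

A 7-joint arm with a two-finger parallel gripper is mounted at the origin on the work surface. World frame = base frame: x ahead of the robot, y to its left, z up, the work surface at z = 0. Lengths are in m, angles in degrees, forces in N, time in s.
With the tool pointing down it reaches from about 0.425 to 0.875 m from the base axis. Payload 4.7 kg.
Tool frame: the origin (TCP) lies at the very end of the fingers, on their centre line; the grasp point (between the pads) lies 19 mm behind it; z points along the fingers, y is the line along which they close (so a half turn about z gives the same grasp; the last joint's range is limited). The gripper opens to 87 mm and grips with 3 to 60 N. Pads are 19 mm wide; open, the fingers measure 117 mm over their backs; the gripper's body (75 mm by 190 mm) begins 51 mm behind the grasp point.
Start: joints at [65.208, 18.392, -4.016, 83.108, 1.295, 78.541, -3.26], TCP at [0.281, -0.586, 0.223] pointing down, gripper open.
Joint ranges: [-163.93, 163.93], [-17.29, 119.83], [-79.2, 71.16], [3.27, 140.29], [-89.18, 269.18], [5.43, 117.66], [-154.24, 154.24]. Speed limits (degrees/s): [147.25, 147.25, 180, 180, 180, 180, 180].

INTERFACE

Orientations are given as [roll, pitch, yaw] about the fixed x, y, z axes, in that order (R = Rz(yaw) Ry(pitch) Rx(roll)).
In Python, from cell import get_obs, read_camera, sign_off, silhouettes gives the robot as it stands.
- The arm moves only by the tool play_rows, never from a script. Its argument "steps" is a list that holds one entry, the list of rows, each a list of 7 numbers: the shift along the tool's x, y, z in m, then the turn, a rotation vector about the tool's x, y, z in rad, then the finger opening in m, from 0 to 0.087. A call has 1 to 12 rows; each row shifts and turns the commanded pose from where the row before left it, along the tool's axes as they then stand; what a row does not reach is not made up. A row lasts 1/10 s, in which the tool goes at most 50 mm and 8.59 degrees, less where a joint would pass 70% of its speed; a pose out of reach is approached as far as the arm can. A call is refused whole if a number of a shift passes 0.05 or a number of a turn 0.15, either way. A call with a gripper value outside its range is refused whole. The fingers move at their own pace and stop on an object; "force" is the grip in N (left out, the last holds). Time passes only in rows, so rows that do not move let the fingers close. It gives the time, the measured TCP pose, the force, the opening and the grip force at its end, in the units of the state.
- get_obs(): the state, without advancing time (a new reading comes with each control period).
- read_camera(name): name is "scene" or "top"; returns a dict with "frame" (480x640x3 uint8, red, green, blue), "intrinsics" (3x3 intrinsics, pixels), "k1" (the pictures are not rectified: a ray, as slopes to the right and down, at radius r is drawn at 1 + k1 r^2 times it, then the intrinsics apply), "view" (4x4, takes a point from world to camera coordinates). Camera axes: x right, y up, looking along -z (the intrinsics and any distortion apply to the point x, -y, -z); pixel columns grow to the right and rows downward; lengths in m; the calibration is good to about 2 mm. A picture is of the moment at which its call begins. There is no depth.
- sign_off(): hands the job in; it is judged then, once.
Trained networks look in the newest picture that a camera, given by its name, has taken for a name from the list of things; names that differ only in an ending like _2 or _b are one class to them, and where a whole thing is asked for, a point or a joint stands for the part that bears it (a point fixed in the world has none). Each returns a list of dicts, best first, with "p" (0 to 1); they miss things now and then, are a little off and sometimes report something else, mostly with a low value. They report only what shows in the picture. A call takes as long as a camera call. They do not tell look-alikes from the thing itself.
- silhouettes(camera, name): "pixels" (480x640 bool, what is visible of it) and "extent" ([left, top, right, bottom] in pixels, round what is visible of it).
The state is a dict: "time_s": time; "qpos": joint angles; "joint_velocities": joint speeds; "effort": joint torques, N m; "tool_pos": TCP position; "tool_rot": TCP orientation; "force": force on the tool from outside, world axes, zero at the start; "wrist_torque": the same for the moment, N m; "grip_width": finger opening in m; "grasp_force": force on a finger pad.
Only numpy, scipy, OpenCV 4.12 (cv2) and the standard library are available. Lean on these libraries where they do the work, as an engineer would, in place of code of your own. Each camera call takes 0.05 s, during which the arm holds its last target. There are 200 camera calls.

## Working session

There is one attempt and no reset: what is moved stays moved. The work goes in short steps, Python scripts to look and compute and a tool call to move; the robot and the scene stay as the last step left them, time stands still between calls to the robot, and variables do not carry over. Pictures are saved under pics/ and viewed, at most 14 in all, crops included, and the job is handed in when it is done.

Besides the shell and the picture viewer there is one more tool, called by a JSON object that holds its "name" and its "arguments". play_rows: Moves the arm, as the interface text tells. Its arguments: {"type":"object","properties":{"steps":{"type":"array","items":{"type":"array","items":{"type":"array","items":{"type":"number"}}}},"force":{"type":"number"}},"required":["steps"]}

```bash
mkdir -p pics; ls; python3 - <<'E'
from cell import *
import cv2,json
for n in("scene","top"):
    c=read_camera(n); cv2.imwrite(f"pics/{n}0.png",c["frame"][:,:,::-1]); print(n,c["intrinsics"],c["k1"],c["view"])
print(get_obs())
for cam in ("scene","top"):
  for n in ["up1_c","down1_c","case","lid","bolt_knob","brush_c","keeper","glue","eyelets","cone","cork_block","tape"]:
    try:
        r=silhouettes(cam,n); print(cam,n,[(round(float(d["p"]),2),[int(v) for v in d["extent"]]) for d in r])
    except Exception as e: print(cam,n,e)
E
```

```text
pics
scene [[484.70042969   0.         322.07474595]
 [  0.         484.70042969 241.93058407]
 [  0.           0.           1.        ]] 0.03813285002309749 [[-0.79425016  0.60731296 -0.01837524  0.45384643]
 [-0.39941823 -0.49909579  0.76900486  0.17369823]
 [ 0.45785562  0.61812164  0.63897878 -1.71521101]
 [ 0.          0.          0.          1.        ]]
top [[441.29814085   0.         318.45886045]
 [  0.         441.29814085 238.80428331]
 [  0.           0.           1.        ]] -0.03958559799531184 [[-0.00596511 -0.9997789   0.02016354 -0.01319629]
 [ 0.99086374 -0.00319269  0.13482899 -0.5468136 ]
 [-0.13473481  0.02078359  0.9906637  -1.02534044]
 [ 0.          0.          0.          1.        ]]
{'time_s': 0.1, 'qpos': array([65.20815744, 18.43372873, -4.016468  , 83.16715025,  1.29474308,
       78.54195738, -3.26118238]), 'joint_velocities': array([ 0.09289405, -0.11709264, -0.00241341, -0.08363423,  0.04860816,
       -0.12034105,  0.01139485]), 'effort': array([ 5.47330058e-05, -4.92572057e+01, -4.05578529e-01, -3.13396990e+01,
       -6.40660431e-02,  3.95199435e-
[... 814 characters left out ...]
[(0.81, [257, 164, 271, 185])]
scene cone [(0.76, [402, 325, 433, 382])]
scene cork_block [(0.71, [259, 267, 289, 291]), (0.23, [219, 155, 242, 199])]
scene tape [(0.62, [338, 206, 360, 221])]
top up1_c [(0.67, [172, 207, 208, 260])]
top down1_c []
top case [(0.79, [228, 164, 371, 286])]
top lid [(0.92, [228, 166, 370, 205])]
top bolt_knob []
top brush_c []
top keeper [(0.64, [230, 167, 372, 288])]
top glue [(0.82, [487, 200, 532, 230])]
top eyelets [(0.72, [489, 253, 521, 277]), (0.33, [230, 167, 373, 289])]
top cone [(0.91, [102, 185, 146, 220]), (0.17, [230, 165, 370, 288])]
top cork_block [(0.88, [297, 147, 331, 171])]
top tape [(0.56, [344, 297, 373, 325]), (0.35, [171, 210, 208, 261])]
```

View pics/top0.png

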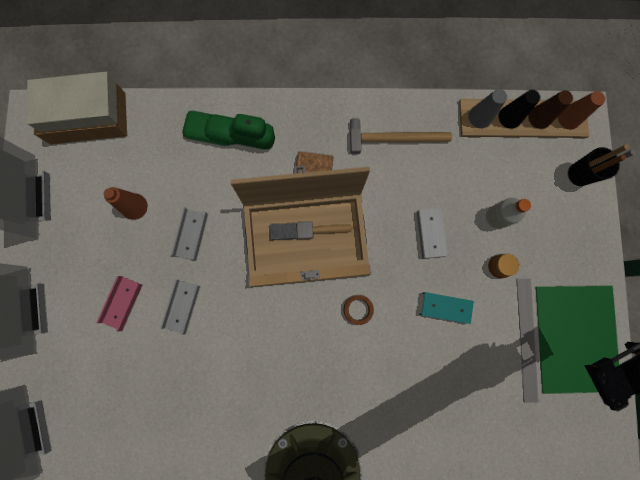

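View pics/scene0.png

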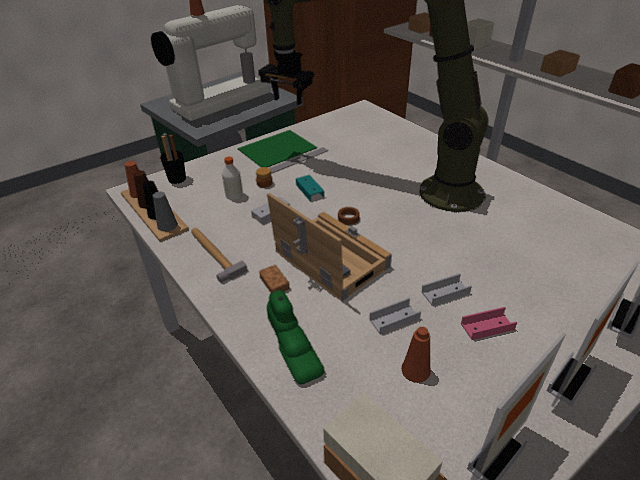

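Top view: grey open-up channels at (190,233) and (181,306), and a grey open-down one at (431,233). The pink one at (120,303) and turquoise one at (447,308) are look-alikes. The brush is in the case at (310,231). Next I take close crops.

```bash
python3 - <<'E'
import cv2
t=cv2.imread("pics/top0.png")
cv2.imwrite("pics/t_c.png",cv2.resize(t[155:300,220:380],None,fx=5,fy=4,interpolation=cv2.INTER_CUBIC)[:, :])
a=cv2.resize(t[200:340,155:225],None,fx=4.2,fy=4.2,interpolation=cv2.INTER_CUBIC)
b=cv2.resize(t[200:340,400:480],None,fx=4.2,fy=4.2,interpolation=cv2.INTER_CUBIC)
import numpy as np
cv2.imwrite("pics/t_ab.png",np.hstack([a,b]));print(a.shape,b.shape)
E
```

```text
(588, 294, 3) (588, 336, 3)
```

View pics/t_c.png

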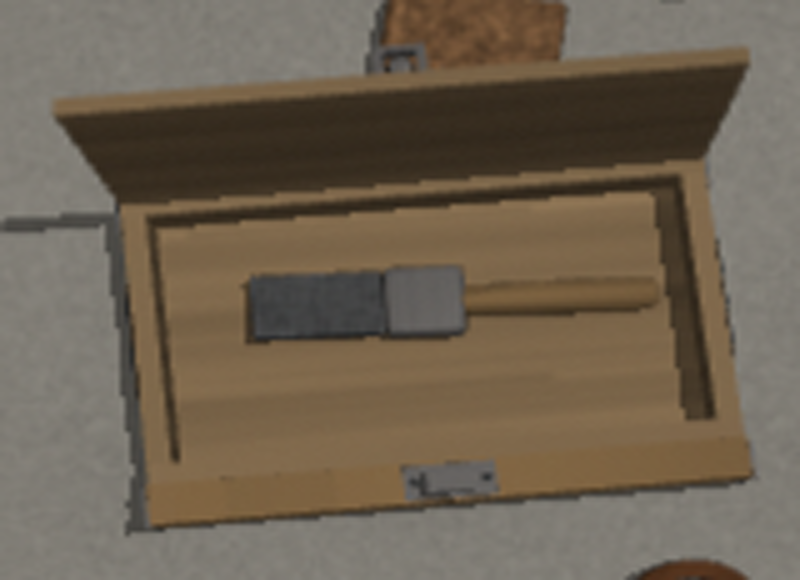

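View pics/t_ab.png

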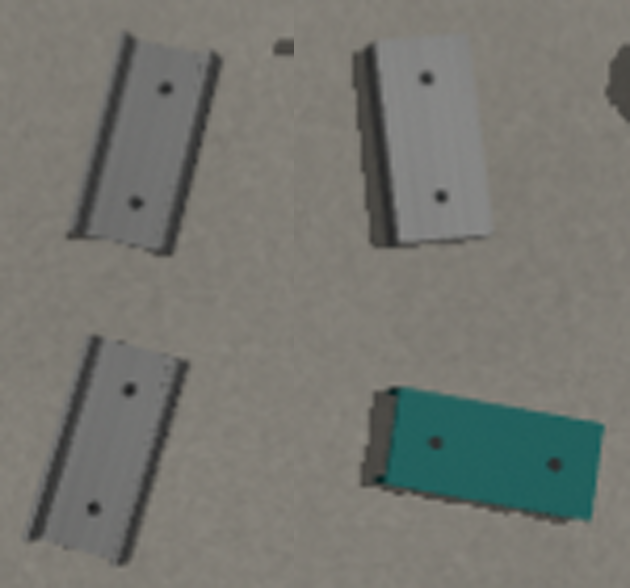

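Two grey open-up channels, one grey open-down channel, and the brush with its handle to the right. The thin bar at the left of the case is the lid's shadow. Next I compute poses.

```bash
cat > h.py <<'E'
import numpy as np, cv2
from cell import *
def proj(c,P):
    P=np.atleast_2d(P); V=c["view"]; q=P@V[:3,:3].T+V[:3,3]
    s=np.c_[q[:,0]/-q[:,2],-q[:,1]/-q[:,2]]; s=s*(1+c["k1"]*(s**2).sum(1,keepdims=True))
    return s@c["intrinsics"][:2,:2].T+c["intrinsics"][:2,2]
def back(c,uv,z):
    s=(np.array(uv,float)-c["intrinsics"][:2,2])/c["intrinsics"][0,0]; t=s.copy()
    for _ in range(20): t=s/(1+c["k1"]*(t@t))
    R=c["view"][:3,:3]; o=-R.T@c["view"][:3,3]; d=R.T@np.array([t[0],-t[1],-1.])
    return o+d*(z-o[2])/d[2]
def uncrop(uv,f,off): return ((np.array(uv)+.5)/np.array(f)-.5)+np.array(off)
E
python3 - <<'E'
from h import *
np.set_printoptions(precision=4,suppress=True)
c=read_camera("top"); R=c["view"][:3,:3]; print("cam",-R.T@c["view"][:3,3])
for n,h1,h2,off,z in [("upA",(165,88),(136,203),(155,200),.004),("upB",(129,389),(93,508),(155,200),.004),("dn",(133,78),(147,196),(400,200),.028)]:
    p,q=[back(c,uncrop(h,4.2,off),z) for h in (h1,h2)]; d=p-q
    print(n,(p+q)/2,np.hypot(*d[:2]),np.degrees(np.arctan2(d[1],d[0])))
for n,l,z in [("dn outline",[(80,42),(175,37),(198,235),(102,245)],.028)]:
    print(n,np.array([back(c,uncrop(u,4.2,(400,200)),z) for u in l]))
f=lambda n,u,z:print(n,back(c,uncrop(u,(5,4),(220,155)),z))
f("batL",(150,525),.053);f("batR",(751,474),.053)
f("batL back",(143,481),.053);f("batR back",(743,437),.053)
f("rim back R",(706,160),.044);f("rim back L",(120,205),.044)
f("in BL",(148,218),.044);f("in BR",(680,176),.044);f("in FR",(715,418),.044);
f("floorBL",(160,228),.006);f("floorFL",(178,462),.006)
f("keeper",(450,478),.06)
f("brush handle end",(658,292),.016);f("h at ferrule",(467,300),.016);f("bristle end L",(247,310),.016)
f("lid TL",(55,110),.218);f("lid TR",(748,55),.218)
E
```

```text
cam [0.4036 0.0064 1.0898]
upA [0.5638 0.3011 0.004 ] 0.07019434226274393 -12.223423309533045
upB [0.3867 0.3184 0.004 ] 0.07064525965319488 -15.324052934288042
dn [ 0.5635 -0.2969  0.028 ] 0.0699247593731318 4.405430410221525
dn outline [[ 0.6199 -0.2637  0.028 ]
 [ 0.6229 -0.3203  0.028 ]
 [ 0.5057 -0.3286  0.028 ]
 [ 0.5002 -0.2721  0.028 ]]
batL [0.4343 0.146  0.053 ]
batR [ 0.4627 -0.1358  0.053 ]
batL back [0.4599 0.1496 0.053 ]
batR back [ 0.4845 -0.1324  0.053 ]
rim back R [ 0.6539 -0.1192  0.044 ]
rim back L [0.6265 0.1645 0.044 ]
in BL [0.6185 0.1509 0.044 ]
in BR [ 0.644  -0.1063  0.044 ]
in FR [ 0.4966 -0.1205  0.044 ]
floorBL [0.62   0.1501 0.006 ]
floorFL [0.474  0.1392 0.006 ]
keeper [0.4607 0.0059 0.06  ]
brush handle end [ 0.5772 -0.0972  0.016 ]
h at ferrule [ 0.5725 -0.0028  0.016 ]
bristle end L [0.5666 0.1053 0.016 ]
lid TL [0.6386 0.1654 0.218 ]
lid TR [ 0.6673 -0.1166  0.218 ]
```

```bash
cat > g.py <<'E'
import sys; from h import *
o=get_obs(); r=o["tool_rot"]; p=o["tool_pos"]
from scipy.spatial.transform import Rotation as Ro
R=Ro.from_euler("xyz",r,degrees=True)
print("t",o["time_s"],"pos",p.round(4),"rot",r.round(1),"q7",o["qpos"][6].round(1),"w",round(o["grip_width"],4),"F",o["force"].round(1))
a=[float(v) for v in sys.argv[1:]]
while len(a)>=4:   # target x y z yaw [vertical tool]
    x,y,z,yaw=a[:4]; a=a[4:]
    T=Ro.from_euler("xyz",[180,0,yaw],degrees=True)
    rv=(R.inv()*T).as_rotvec(); d=np.array([x,y,z])-p
    print("turn first rad",rv.round(3),"then shift mm",(T.inv().apply(d)*1000).round(1)); R=T;p=np.array([x,y,z])
E
echo ok
```

```text
ok
```

{"name": "play_rows", "arguments": {"steps": [[[0, 0, 0, 0, 0, 0.126, 0.0], [0, 0, 0, 0, 0, 0.126, 0.0], [0, 0, 0, 0, 0, 0.126, 0.0], [0.027, -0.04, 0, 0, 0, 0, 0.0], [0.027, -0.04, 0, 0, 0, 0, 0.0], [0.027, -0.04, 0, 0, 0, 0, 0.0], [0.027, -0.04, 0, 0, 0, 0, 0.0], [0.027, -0.04, 0, 0, 0, 0, 0.0], [0.027, -0.04, 0, 0, 0, 0, 0.0], [0.027, -0.04, 0, 0, 0, 0, 0.0], [0.027, -0.04, 0, 0, 0, 0, 0.0], [0.027, -0.04, 0, 0, 0, 0, 0.0]]]}}

```text
time_s: 2.55
tool_pos: [0.4992, -0.2087, 0.223]
tool_rot: [180.0, -0.0, 3.9]
force: [0.0, 0.1, 0.3]
grip_width: 0.0027
grasp_force: 0.0
```

```bash
python3 g.py .54 -.025 .10 4 .598 -.025 .07 4 .598 -.025 .011 4 .560 -.029 .011 4
```

```text
t 2.55 pos [ 0.4992 -0.2087  0.223 ] rot [180.   -0.    3.9] q7 -67.8 w 0.0027 F [0.  0.1 0.3]
turn first rad [ 0.001 -0.001 -0.001] then shift mm [  53.5 -180.4  123. ]
turn first rad [0. 0. 0.] then shift mm [57.9  4.  30. ]
turn first rad [0. 0. 0.] then shift mm [ 0. -0. 59.]
turn first rad [0. 0. 0.] then shift mm [-38.2   1.3   0. ]
```

{"name": "play_rows", "arguments": {"steps": [[[0.011, -0.036, 0.01, 0, 0, 0, 0.0], [0.011, -0.036, 0.01, 0, 0, 0, 0.0], [0.011, -0.036, 0.01, 0, 0, 0, 0.0], [0.011, -0.036, 0.01, 0, 0, 0, 0.0], [0.01, -0.036, 0.01, 0, 0, 0, 0.0], [0, 0, 0.036, 0, 0, 0, 0.0], [0, 0, 0.037, 0, 0, 0, 0.0], [0.029, 0.002, 0.015, 0, 0, 0, 0.0], [0.029, 0.002, 0.015, 0, 0, 0, 0.0], [0, 0, 0, 0, 0, 0, 0.0]]]}}

```text
time_s: 3.55
tool_pos: [0.5992, -0.0269, 0.0667]
tool_rot: [-179.9, 0.1, 3.9]
force: [-0.4, 0.1, 0.6]
grip_width: 0.0004
grasp_force: 0.0
```

```bash
python3 g.py .598 -.025 .011 4; python3 - <<'E'
from h import *
a=read_camera("top")["frame"][130:330,180:420]; b=read_camera("scene")["frame"][150:350,230:470]
cv2.imwrite("pics/d1.png",cv2.resize(np.vstack([a,b]),None,fx=1.5*1,fy=1.5,interpolation=cv2.INTER_CUBIC)[:,:,::-1])
E
```

```text
t 3.55 pos [ 0.5992 -0.0269  0.0667] rot [-1.799e+02  1.000e-01  3.900e+00] q7 -93.9 w 0.0004 F [-0.4  0.1  0.6]
turn first rad [-0.002  0.002 -0.001] then shift mm [-1.  -2.  55.7]
```

View pics/d1.png

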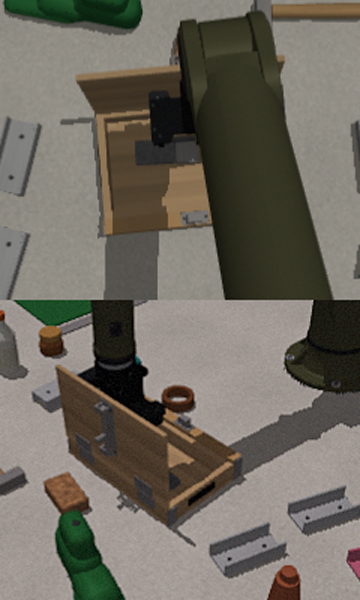

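The gripper body lies along y, clear of the lid. Next I descend behind the handle and drag it.

{"name": "play_rows", "arguments": {"steps": [[[0, 0, 0.02, 0, 0, 0, 0.0], [0, 0, 0.02, 0, 0, 0, 0.0], [0, 0, 0.014, 0, 0, 0, 0.0], [0, 0, 0, 0, 0, 0, 0.0]]]}}

```text
time_s: 4.05
tool_pos: [0.5962, -0.0273, 0.0143]
tool_rot: [180.0, 0.2, 3.9]
force: [0.3, 0.3, 0.5]
grip_width: 0.0004
grasp_force: 0.0
```

{"name": "play_rows", "arguments": {"steps": [[[-0.005, 0, 0, 0, 0, 0, 0.0], [-0.005, 0, 0, 0, 0, 0, 0.0], [-0.007, 0, 0, 0, 0, 0, 0.0], [-0.007, 0, 0, 0, 0, 0, 0.0], [-0.007, 0, 0, 0, 0, 0, 0.0], [-0.007, 0, 0, 0, 0, 0, 0.0], [-0.007, 0, 0, 0, 0, 0, 0.0], [0, 0, 0, 0, 0, 0, 0.0], [0.01, 0, -0.01, 0, 0, 0, 0.0], [0, 0, -0.04, 0, 0, 0, 0.04]]]}}

```text
time_s: 5.05
tool_pos: [0.5601, -0.0295, 0.062]
tool_rot: [-179.9, 0.5, 3.9]
force: [0.7, -0.8, 0.6]
grip_width: 0.0032
grasp_force: 0.0
```

{"name": "play_rows", "arguments": {"steps": [[[-0.04, 0, -0.02, 0, 0, 0, 0.04], [-0.03, 0.04, -0.02, 0, 0, 0, 0.04], [0, 0.05, 0, 0, 0, 0, 0.04], [0, 0.05, 0, 0, 0, 0, 0.04], [0, 0.05, 0, 0, 0, 0, 0.04], [0, 0.05, 0, 0, 0, 0, 0.04]]]}}

```text
time_s: 5.65
tool_pos: [0.5115, -0.2727, 0.1042]
tool_rot: [180.0, 0.0, 4.0]
force: [1.2, 0.5, 0.8]
grip_width: 0.0388
grasp_force: 0.0
```

```bash
python3 g.py; python3 - <<'E'
from h import *
c=read_camera("top"); cv2.imwrite("pics/t2.png",cv2.resize(c["frame"][155:300,220:380],None,fx=5,fy=4,interpolation=cv2.INTER_CUBIC)[:,:,::-1])
E
```

```text
t 5.65 pos [ 0.5115 -0.2727  0.1042] rot [180.   0.   4.] q7 -64.9 w 0.0388 F [1.2 0.5 0.8]
```

View pics/t2.png

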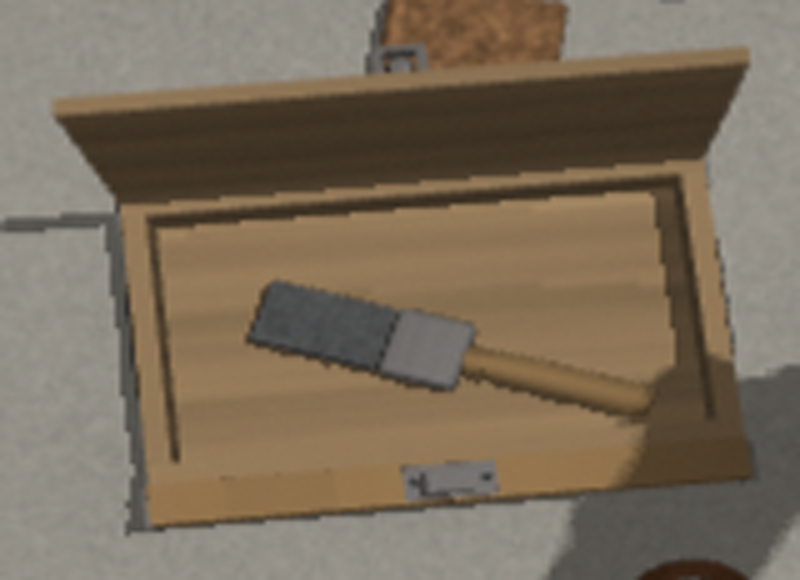

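The brush is now turned, handle from crop (470,360) to (650,400), clear of the lid.

```bash
python3 - <<'E'
from h import *
c=read_camera("top")
f=lambda u,z=.016:back(c,uncrop(u,(5,4),(220,155)),z)
a,b,d=f((470,362)),f((650,402)),f((260,312))
v=a-b; L=np.hypot(*v[:2]); v/=L; print(a,b,L,np.degrees(np.arctan2(v[1],v[0])),"from bristle",np.degrees(np.arctan2(*(d-b)[[1,0]])))
p=a-.017*v;print(p)
C=np.array([.557,.0153]);y=np.radians(5.65);X=np.array([np.cos(y),np.sin(y)]);print((p[:2]-C)@X)
E
```

```text
[ 0.53403118 -0.00415195  0.016     ] [ 0.5090611  -0.09216185  0.016     ] 0.09148359583619099 74.16035396714906 from bristle 73.59272440759447
[ 0.5293911  -0.02050645  0.016     ]
-0.03099996359973161
```

{"name": "play_rows", "arguments": {"steps": [[[0, 0, 0, 0, 0, -0.136, 0.04], [0, 0, 0, 0, 0, -0.136, 0.04], [0, 0, 0, 0, 0, -0.136, 0.04], [0, 0, 0, 0, 0, -0.136, 0.04], [0, 0, 0, 0, 0, -0.136, 0.04], [0, 0, 0, 0, 0, -0.136, 0.04], [0, 0, 0, 0, 0, -0.136, 0.04], [0, 0, 0, 0, 0, -0.136, 0.04], [0, 0, 0, 0, 0, -0.134, 0.04], [0, 0, 0, 0, 0, 0, 0.04]]]}}

```text
time_s: 6.75
tool_pos: [0.5116, -0.2703, 0.1037]
tool_rot: [-179.9, -0.0, 74.0]
force: [-0.2, -0.4, -0.5]
grip_width: 0.0399
grasp_force: 0.0
```

```bash
python3 g.py .529 -.021 .10 74 .529 -.021 .011 74
```

```text
t 6.75 pos [ 0.5116 -0.2703  0.1037] rot [-179.9   -0.    74. ] q7 2.6 w 0.0399 F [-0.2 -0.4 -0.5]
turn first rad [-0.001 -0.    -0.   ] then shift mm [244.5 -52.    3.7]
turn first rad [0. 0. 0.] then shift mm [ 0. -0. 89.]
```

{"name": "play_rows", "arguments": {"steps": [[[0.041, -0.009, 0, 0, 0, 0, 0.04], [0.041, -0.009, 0, 0, 0, 0, 0.04], [0.041, -0.009, 0, 0, 0, 0, 0.04], [0.041, -0.009, 0, 0, 0, 0, 0.04], [0.041, -0.008, 0, 0, 0, 0, 0.04], [0.04, -0.008, 0.003, 0, 0, 0, 0.04], [0, 0, 0.03, 0, 0, 0, 0.04], [0, 0, 0.03, 0, 0, 0, 0.04], [0, 0, 0.02, 0, 0, 0, 0.04], [0, 0, 0.009, 0, 0, 0, 0.04], [0, 0, 0, 0, 0, 0, 0.04]]]}}

```text
time_s: 7.85
tool_pos: [0.5284, -0.0207, 0.011]
tool_rot: [-179.8, 0.0, 73.9]
force: [-0.8, 0.1, -0.7]
grip_width: 0.0401
grasp_force: 0.0
```

```bash
python3 g.py .529 -.021 .011 74
```

```text
t 7.85 pos [ 0.5284 -0.0207  0.011 ] rot [-179.8    0.    73.9] q7 -27.6 w 0.0401 F [-0.8  0.1 -0.7]
turn first rad [-0.003  0.    -0.002] then shift mm [-0.1  0.6 -0. ]
```

{"name": "play_rows", "arguments": {"force": 15, "steps": [[[0, 0, 0, 0, 0, 0, 0.0], [0, 0, 0, 0, 0, 0, 0.0], [0, 0, 0, 0, 0, 0, 0.0], [0, 0, 0, 0, 0, 0, 0.0], [0, 0, 0, 0, 0, 0, 0.0], [0, 0, -0.03, 0, 0, 0, 0.0], [0, 0, -0.04, 0, 0, 0, 0.0], [0, 0, -0.03, 0, 0, 0, 0.0], [0, 0, -0.02, 0, 0, 0, 0.0], [0, 0, 0, 0, 0, 0, 0.0]]]}}

```text
time_s: 8.85
tool_pos: [0.5317, -0.0209, 0.1351]
tool_rot: [179.7, -0.0, 74.0]
force: [1.1, -0.2, -0.3]
grip_width: 0.0188
grasp_force: 15.0
```

```bash
python3 g.py .535 -.2 .13 74 .535 -.2 .13 0 .535 -.2 .006 0
```

```text
t 8.85 pos [ 0.5317 -0.0209  0.1351] rot [179.7  -0.   74. ] q7 -22.1 w 0.0188 F [ 1.1 -0.2 -0.3]
turn first rad [ 0.006 -0.    -0.001] then shift mm [-171.2   52.5    5.1]
turn first rad [ 0.    -0.     1.292] then shift mm [0. 0. 0.]
turn first rad [0. 0. 0.] then shift mm [  0.  -0. 124.]
```

{"name": "play_rows", "arguments": {"steps": [[[-0.04, 0.0, 0, 0, 0, 0, 0.0], [-0.04, 0.025, 0, 0, 0, 0, 0.0], [-0.04, 0.025, 0, 0, 0, 0, 0.0], [-0.04, 0.025, 0, 0, 0, 0, 0.0], [-0.026, 0.03, 0.005, 0, 0, 0, 0.0]]]}}

```text
time_s: 9.35
tool_pos: [0.5777, -0.2331, 0.1257]
tool_rot: [-179.9, 0.1, 73.7]
force: [1.3, -0.1, -0.5]
grip_width: 0.0189
grasp_force: 15.0
```

{"name": "play_rows", "arguments": {"steps": [[[0, 0, 0, 0, 0, 0.13, 0.0], [0, 0, 0, 0, 0, 0.13, 0.0], [0, 0, 0, 0, 0, 0.13, 0.0], [0, 0, 0, 0, 0, 0.13, 0.0], [0, 0, 0, 0, 0, 0.13, 0.0], [0, 0, 0, 0, 0, 0.13, 0.0], [0, 0, 0, 0, 0, 0.13, 0.0], [0, 0, 0, 0, 0, 0.13, 0.0], [0, 0, 0, 0, 0, 0.13, 0.0], [0, 0, 0, 0, 0, 0.12, 0.0], [0, 0, 0, 0, 0, 0, 0.0]]]}}

```text
time_s: 10.45
tool_pos: [0.5781, -0.2284, 0.1251]
tool_rot: [-180.0, 0.2, 0.0]
force: [-0.1, -0.4, -0.6]
grip_width: 0.0189
grasp_force: 15.0
```

```bash
python3 g.py .535 -.2 .13 0 .535 -.2 .007 0
```

```text
t 10.45 pos [ 0.5781 -0.2284  0.1251] rot [-180.     0.2    0. ] q7 -75.6 w 0.0189 F [-0.1 -0.4 -0.6]
turn first rad [-0.001  0.003  0.001] then shift mm [-43.1 -28.4  -4.9]
turn first rad [0. 0. 0.] then shift mm [  0.  -0. 123.]
```

{"name": "play_rows", "arguments": {"steps": [[[-0.022, -0.014, 0, 0, 0, 0, 0.0], [-0.021, -0.014, 0, 0, 0, 0, 0.0], [0, 0, 0.03, 0, 0, 0, 0.0], [0, 0, 0.03, 0, 0, 0, 0.0], [0, 0, 0.03, 0, 0, 0, 0.0], [0, 0, 0.018, 0, 0, 0, 0.0], [0, 0, 0.007, 0, 0, 0, 0.0], [0, 0, 0.003, 0, 0, 0, 0.0], [0, 0, 0, 0, 0, 0, 0.0]]]}}

```text
time_s: 11.35
tool_pos: [0.5363, -0.2008, 0.0092]
tool_rot: [180.0, -0.0, 0.1]
force: [0.6, -0.1, -1.1]
grip_width: 0.0185
grasp_force: 15.0
```

{"name": "play_rows", "arguments": {"steps": [[[0, 0, 0, 0, 0, 0, 0.04], [0, 0, 0, 0, 0, 0, 0.04], [0, 0, 0, 0, 0, 0, 0.04], [0, 0, -0.02, 0, 0, 0, 0.04], [0, 0, -0.04, 0, 0, 0, 0.04], [0, 0, -0.04, 0, 0, 0, 0.06], [0, 0.03, 0, 0, 0, 0, 0.075], [0, 0.03, 0, 0, 0, 0, 0.075]]]}}

```text
time_s: 12.15
tool_pos: [0.538, -0.261, 0.1121]
tool_rot: [179.9, -0.3, 0.2]
force: [-0.6, -0.7, -1.2]
grip_width: 0.0563
grasp_force: 0.0
```

```bash
python3 - <<'E'
from h import *
c=read_camera("top"); cv2.imwrite("pics/t3.png",c["frame"][:,:,::-1])
E
python3 g.py .5635 -.297 .1 4.4 .5635 -.297 .01 4.4
```

```text
t 12.2 pos [ 0.5358 -0.2689  0.1109] rot [179.6  -0.2  -0.3] q7 -70.6 w 0.0604 F [-0.9 -5.5  0.1]
turn first rad [ 0.006 -0.002 -0.081] then shift mm [25.5 30.2 10.9]
turn first rad [0. 0. 0.] then shift mm [ 0. -0. 90.]
```

View pics/t3.png

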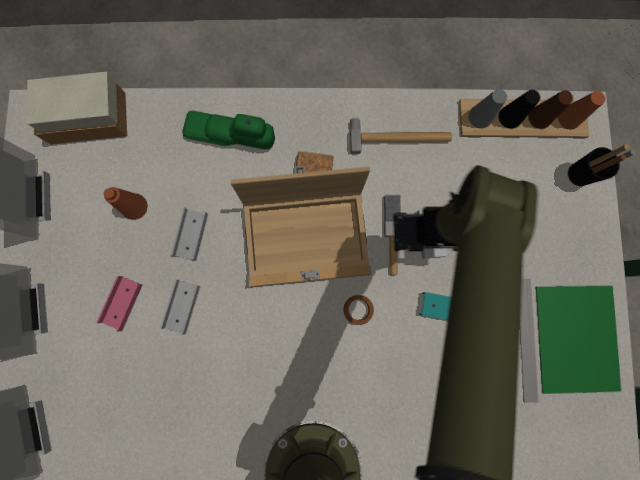

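The brush lies flat on the counter at (390,230). The channels have not moved.

{"name": "play_rows", "arguments": {"steps": [[[-0.02, -0.04, -0.01, 0, 0, 0, 0.075], [-0.02, -0.045, -0.01, 0, 0, 0, 0.075], [-0.02, -0.045, 0, 0, 0, 0, 0.075], [0, -0.049, 0, 0, 0, 0, 0.075], [0, -0.049, 0, 0, 0, 0, 0.075], [0, -0.049, 0, 0, 0, 0, 0.075], [0, -0.049, 0, 0, 0, 0, 0.075], [0, -0.049, 0, 0, 0, 0, 0.075], [0, -0.049, 0, 0, 0, 0, 0.075], [0, -0.049, 0, 0, 0, 0, 0.075], [0, -0.049, 0, 0, 0, 0, 0.075], [0, 0, 0, 0, 0, 0, 0.075]]]}}

```text
time_s: 13.4
tool_pos: [0.4735, 0.2698, 0.13]
tool_rot: [-179.6, -0.0, 0.7]
force: [-0.1, 0.4, -0.8]
grip_width: 0.0747
grasp_force: 0.0
```

```bash
python3 g.py .5638 .3011 .1 -12.2 .5638 .3011 .009 -12.2; python3 - <<'E'
from h import *
c=read_camera("top")
for d in silhouettes("top","up1_c"): print(d["p"],d["extent"])
cv2.imwrite("pics/t4.png",c["frame"][:,:,::-1])
E
```

```text
t 13.4 pos [0.4735 0.2698 0.13  ] rot [-179.6   -0.     0.7] q7 -129.0 w 0.0747 F [-0.1  0.4 -0.8]
turn first rad [-0.006  0.     0.225] then shift mm [ 81.7 -49.7  30. ]
turn first rad [0. 0. 0.] then shift mm [ 0. -0. 91.]
0.61 [176.5, 207.0, 208.5, 258.3]
```

{"name": "play_rows", "arguments": {"steps": [[[0.0, 0, 0, 0, 0, 0.113, 0.075], [0.0, 0, 0, 0, 0, 0.112, 0.075], [0.041, -0.025, 0.015, 0, 0, 0, 0.075], [0.041, -0.025, 0.015, 0, 0, 0, 0.075], [0, 0, 0, 0, 0, 0, 0.075]]]}}

```text
time_s: 14.0
tool_pos: [0.5699, 0.2874, 0.093]
tool_rot: [179.8, 0.3, -13.2]
force: [-0.6, -1.0, -0.1]
grip_width: 0.0749
grasp_force: 0.0
```

```bash
python3 g.py .5638 .3011 .009 -12.2
```

```text
t 14.0 pos [0.5699 0.2874 0.093 ] rot [179.8   0.3 -13.2] q7 -144.2 w 0.0749 F [-0.6 -1.  -0.1]
turn first rad [ 0.003  0.006 -0.018] then shift mm [ -8.8 -12.1  84. ]
```

{"name": "play_rows", "arguments": {"steps": [[[-0.009, -0.012, 0, 0, 0, -0.018, 0.075], [0, 0, 0.03, 0, 0, 0, 0.075], [0, 0, 0.02, 0, 0, 0, 0.075], [0, 0, 0, 0, 0, 0, 0.075]]]}}

```text
time_s: 14.4
tool_pos: [0.5574, 0.3039, 0.048]
tool_rot: [179.8, 0.1, -11.7]
force: [0.6, -0.5, -0.3]
grip_width: 0.0751
grasp_force: 0.0
```

```bash
python3 g.py .5638 .3011 .009 -12.2
```

```text
t 14.4 pos [0.5574 0.3039 0.048 ] rot [ 1.798e+02  1.000e-01 -1.170e+01] q7 -146.2 w 0.0751 F [ 0.6 -0.5 -0.3]
turn first rad [0.003 0.002 0.008] then shift mm [ 6.9  1.4 39. ]
```

{"name": "play_rows", "arguments": {"force": 20, "steps": [[[0.004, 0.001, 0, 0, 0, 0, 0.075], [0, 0, 0.02, 0, 0, 0, 0.075], [0, 0, 0.018, 0, 0, 0, 0.075], [0, 0, 0, 0, 0, 0, 0.075], [0, 0, 0, 0, 0, 0, 0.0], [0, 0, 0, 0, 0, 0, 0.0], [0, 0, 0, 0, 0, 0, 0.0], [0, 0, 0, 0, 0, 0, 0.0]]]}}

```text
time_s: 15.2
tool_pos: [0.5644, 0.3031, 0.0121]
tool_rot: [180.0, -0.1, -11.8]
force: [-1.3, -0.7, 3.3]
grip_width: 0.056
grasp_force: 20.0
```

```bash
python3 g.py
```

```text
t 15.2 pos [0.5644 0.3031 0.0121] rot [ 1.80e+02 -1.00e-01 -1.18e+01] q7 -147.0 w 0.056 F [-1.3 -0.7  3.3]
```

{"name": "play_rows", "arguments": {"steps": [[[0, 0, -0.02, 0, 0, 0, 0.0], [0, 0, -0.04, 0, 0, 0, 0.0], [0, 0, -0.04, 0, 0, 0, 0.0], [0, 0, -0.02, 0, 0, 0, 0.0], [-0.02, 0.02, 0, 0, 0, -0.1, 0.0], [0, 0.02, 0, 0, 0, -0.1, 0.0], [0, 0.02, 0, 0, 0, -0.105, 0.0], [0, 0.04, 0, 0, 0, 0, 0.0], [0, 0.04, 0, 0, 0, 0, 0.0], [0, 0.04, 0, 0, 0, 0, 0.0], [0, 0.04, 0, 0, 0, 0, 0.0], [0, 0, 0, 0, 0, 0, 0.0]]]}}

```text
time_s: 16.4
tool_pos: [0.5546, 0.0803, 0.1307]
tool_rot: [179.7, 0.0, 5.1]
force: [1.0, -0.6, -1.9]
grip_width: 0.0559
grasp_force: 20.0
```

```bash
python3 g.py .5532 .0541 .08 5.65  .5532 .0541 .019 5.65
```

```text
t 16.4 pos [0.5546 0.0803 0.1307] rot [179.7   0.    5.1] q7 -103.7 w 0.0559 F [ 1.  -0.6 -1.9]
turn first rad [ 0.005  0.001 -0.01 ] then shift mm [-4.  26.  50.7]
turn first rad [0. 0. 0.] then shift mm [-0. -0. 61.]
```

{"name": "play_rows", "arguments": {"steps": [[[-0.004, 0.026, 0.01, 0, 0, -0.01, 0.0], [0, 0, 0.03, 0, 0, 0, 0.0], [0, 0, 0.02, 0, 0, 0, 0.0], [0, 0, 0, 0, 0, 0, 0.0]]]}}

```text
time_s: 16.8
tool_pos: [0.5496, 0.0624, 0.0684]
tool_rot: [-180.0, 0.3, 6.3]
force: [-1.1, -0.1, -2.5]
grip_width: 0.056
grasp_force: 20.0
```

```bash
python3 g.py .5532 .0541 .019 5.65
```

```text
t 16.8 pos [0.5496 0.0624 0.0684] rot [-180.     0.3    6.3] q7 -102.4 w 0.056 F [-1.1 -0.1 -2.5]
turn first rad [-0.001  0.006  0.01 ] then shift mm [ 2.7  8.6 49.4]
```

{"name": "play_rows", "arguments": {"steps": [[[0.003, 0.008, 0, 0, 0, 0, 0.0], [0, 0, 0, 0, 0, 0, 0.0], [0, 0, 0.01, 0, 0, 0, 0.0], [0, 0, 0, 0, 0, 0, 0.0], [0, 0, 0, 0, 0, 0, 0.0]]]}}

```text
time_s: 17.3
tool_pos: [0.5559, 0.0549, 0.0611]
tool_rot: [-180.0, 0.0, 6.2]
force: [-0.9, 0.3, -0.8]
grip_width: 0.0557
grasp_force: 20.0
```

```bash
python3 g.py .5532 .0541 .019 5.65
```

```text
t 17.3 pos [0.5559 0.0549 0.0611] rot [-180.     0.     6.2] q7 -102.0 w 0.0557 F [-0.9  0.3 -0.8]
turn first rad [-0.    0.    0.01] then shift mm [-2.8  0.5 42.1]
```

{"name": "play_rows", "arguments": {"steps": [[[-0.002, 0, 0.012, 0, 0, 0.008, 0.0], [0, 0, 0.012, 0, 0, 0, 0.0], [0, 0, 0.01, 0, 0, 0, 0.0], [0, 0, 0.005, 0, 0, 0, 0.0], [0, 0, 0.002, 0, 0, 0, 0.0], [0, 0, 0, 0, 0, 0, 0.0]]]}}

```text
time_s: 17.9
tool_pos: [0.5541, 0.0546, 0.0199]
tool_rot: [-180.0, 0.0, 5.8]
force: [0.7, -0.5, -0.9]
grip_width: 0.0559
grasp_force: 20.0
```

```bash
python3 g.py .5532 .0541 .019 5.65
```

```text
t 17.9 pos [0.5541 0.0546 0.0199] rot [-180.     0.     5.8] q7 -104.2 w 0.0559 F [ 0.7 -0.5 -0.9]
turn first rad [-0.     0.001  0.002] then shift mm [-0.9  0.4  0.9]
```

{"name": "play_rows", "arguments": {"steps": [[[0, 0, 0.002, 0, 0, 0, 0.0], [0, 0, 0, 0, 0, 0, 0.064], [0, 0, 0, 0, 0, 0, 0.064], [0, 0, 0, 0, 0, 0, 0.064], [0, 0, -0.02, 0, 0, 0, 0.064], [0, 0, -0.03, 0, 0, 0, 0.064], [0, 0, -0.04, 0, 0, 0, 0.064], [0, 0, -0.03, 0, 0, 0, 0.075], [-0.04, 0, 0, 0, 0, 0, 0.075], [-0.04, -0.02, 0, 0, 0, 0, 0.075], [-0.03, -0.03, 0, 0, 0, 0, 0.075], [0, 0, 0, 0, 0, 0, 0.075]]]}}

```text
time_s: 19.1
tool_pos: [0.4361, 0.0963, 0.1384]
tool_rot: [179.9, 0.0, 6.1]
force: [-0.3, 0.3, -0.2]
grip_width: 0.0748
grasp_force: 0.0
```

{"name": "play_rows", "arguments": {"steps": [[[0, 0, 0, 0, 0, -0.145, 0.075], [0, 0, 0, 0, 0, -0.145, 0.075], [0, 0, 0, 0, 0, -0.145, 0.075], [0, 0, 0, 0, 0, -0.145, 0.075], [0, 0, 0, 0, 0, -0.145, 0.075], [0, 0, 0, 0, 0, -0.145, 0.075], [0, 0, 0, 0, 0, -0.145, 0.075], [0, 0, 0, 0, 0, -0.145, 0.075], [0, 0, 0, 0, 0, -0.145, 0.075], [0, 0, 0, 0, 0, -0.145, 0.075], [0, 0, 0, 0, 0, -0.145, 0.075], [0, 0, 0, 0, 0, -0.145, 0.075]]]}}

```text
time_s: 20.3
tool_pos: [0.4403, 0.0931, 0.1385]
tool_rot: [180.0, 0.0, 105.8]
force: [0.3, -0.2, -0.3]
grip_width: 0.0746
grasp_force: 0.0
```

{"name": "play_rows", "arguments": {"steps": [[[0, 0, 0, 0, 0, -0.145, 0.075], [0, 0, 0, 0, 0, -0.145, 0.075], [0, 0, 0, 0, 0, -0.145, 0.075], [0, 0, 0, 0, 0, -0.145, 0.075], [0, 0, 0, 0, 0, -0.145, 0.075], [0, 0, 0, 0, 0, -0.145, 0.075], [0, 0, 0, 0, 0, -0.145, 0.075], [0, 0, 0, 0, 0, -0.02, 0.075], [0, 0, 0, 0, 0, 0, 0.075]]]}}

```text
time_s: 21.2
tool_pos: [0.4401, 0.0932, 0.1384]
tool_rot: [180.0, 0.0, 164.6]
force: [-0.2, 0.8, 0.4]
grip_width: 0.0748
grasp_force: 0.0
```

```bash
python3 g.py .3867 .3184 .08 164.7; python3 - <<'E'
from h import *
c=read_camera("top"); cv2.imwrite("pics/t5.png",cv2.resize(c["frame"][160:340,100:380],None,fx=2.8,fy=2.8,interpolation=cv2.INTER_CUBIC)[:,:,::-1])
E
```

```text
t 21.2 pos [0.4401 0.0932 0.1384] rot [180.    0.  164.6] q7 60.6 w 0.0748 F [-0.2  0.8  0.4]
turn first rad [ 0.     0.    -0.001] then shift mm [110.9 203.1  58.4]
```

View pics/t5.png

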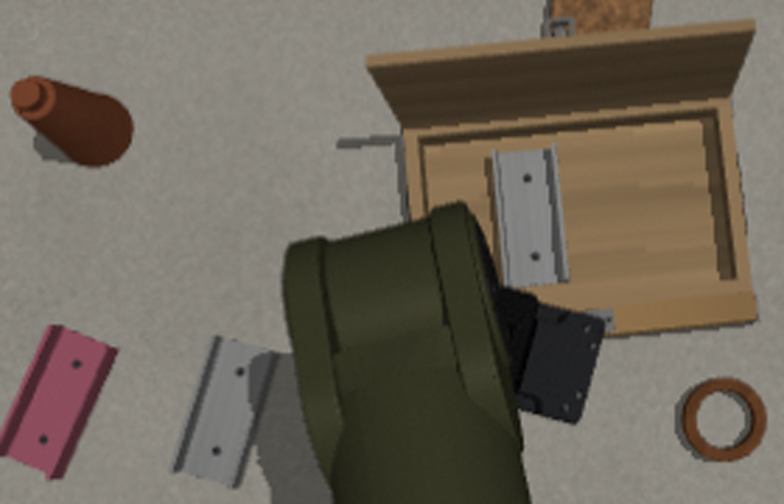

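```bash
python3 - <<'E'
from h import *
c=read_camera("top")
C=np.array([.557,.0153]);y=np.radians(5.65);X=np.array([np.cos(y),np.sin(y)]);Y=np.array([-X[1],X[0]])
for h1,h2,z in [((527,178),(535,256),.010),((240,372),(216,450),.004)]:
    p,q=[back(c,uncrop(h,2.8,(100,160)),z) for h in (h1,h2)]; d=p-q;m=((p+q)/2)[:2]
    print(m,np.degrees(np.arctan2(d[1],d[0])),"case",(m-C)@X,(m-C)@Y)
E
```

```text
[0.55487144 0.05564361] 5.960613522587747 case 0.0018536615724400048 0.040357179948716695
[0.38658256 0.31828015] -15.604001892446165 case -0.139760719967461 0.3182860641625536
```

{"name": "play_rows", "arguments": {"steps": [[[0.022, 0.04, 0.01, 0, 0, 0, 0.075], [0.022, 0.04, 0.01, 0, 0, 0, 0.075], [0.022, 0.04, 0.01, 0, 0, 0, 0.075], [0.022, 0.04, 0.01, 0, 0, 0, 0.075], [0.022, 0.042, 0.01, 0, 0, 0, 0.075], [0, 0, 0, 0, 0, 0, 0.075], [0, 0, 0, 0, 0, 0, 0.075]]]}}

```text
time_s: 22.0
tool_pos: [0.3857, 0.3181, 0.0878]
tool_rot: [-180.0, -0.1, 164.9]
force: [-0.1, -0.2, 0.1]
grip_width: 0.0747
grasp_force: 0.0
```

```bash
python3 g.py .3867 .3184 .009 164.7
```

```text
t 22.0 pos [0.3857 0.3181 0.0878] rot [-1.800e+02 -1.000e-01  1.649e+02] q7 23.8 w 0.0747 F [-0.1 -0.2  0.1]
turn first rad [-0.    -0.001  0.003] then shift mm [-0.9  0.5 78.8]
```

Channel A sits at case y = +40 mm. Next I grasp B.

{"name": "play_rows", "arguments": {"force": 20, "steps": [[[-0.001, 0, 0.03, 0, 0, 0, 0.075], [0, 0, 0.03, 0, 0, 0, 0.075], [0, 0, 0.016, 0, 0, 0, 0.075], [0, 0, 0, 0, 0, 0, 0.075], [0, 0, 0, 0, 0, 0, 0.0], [0, 0, 0, 0, 0, 0, 0.0], [0, 0, 0, 0, 0, 0, 0.0], [0, 0, 0, 0, 0, 0, 0.0]]]}}

```text
time_s: 22.8
tool_pos: [0.3885, 0.3171, 0.0134]
tool_rot: [179.9, 0.1, 164.8]
force: [-0.6, 0.1, 5.5]
grip_width: 0.0557
grasp_force: 20.0
```

```bash
python3 g.py .3867 .3184 .13 185.65 .5608 -.0235 .13 185.65
```

```text
t 22.8 pos [0.3885 0.3171 0.0134] rot [1.799e+02 1.000e-01 1.648e+02] q7 18.2 w 0.0557 F [-0.6  0.1  5.5]
turn first rad [ 0.001  0.002 -0.365] then shift mm [   1.6    1.5 -116.6]
turn first rad [0. 0. 0.] then shift mm [-139.6 -357.4   -0. ]
```

{"name": "play_rows", "arguments": {"steps": [[[0, 0, -0.03, 0, 0, 0, 0.0], [0, 0, -0.045, 0, 0, 0, 0.0], [0, 0, -0.045, 0, 0, 0, 0.0], [0, 0, 0, 0, 0, -0.12, 0.0], [0, 0, 0, 0, 0, -0.12, 0.0], [0, 0, 0, 0, 0, -0.125, 0.0], [-0.012, -0.042, 0, 0, 0, 0, 0.0], [-0.012, -0.042, 0, 0, 0, 0, 0.0], [-0.012, -0.042, 0, 0, 0, 0, 0.0], [-0.012, -0.042, 0, 0, 0, 0, 0.0], [-0.012, -0.042, 0, 0, 0, 0, 0.0], [0, 0, 0, 0, 0, 0, 0.0]]]}}

```text
time_s: 24.0
tool_pos: [0.4701, 0.1066, 0.1321]
tool_rot: [-179.8, 0.0, -174.9]
force: [0.1, -0.1, -0.6]
grip_width: 0.0558
grasp_force: 20.0
```

{"name": "play_rows", "arguments": {"steps": [[[-0.02, -0.037, 0, 0, 0, 0, 0.0], [-0.02, -0.037, 0, 0, 0, 0, 0.0], [-0.02, -0.037, 0, 0, 0, 0, 0.0], [-0.02, -0.037, 0, 0, 0, 0, 0.0], [0, 0, 0, 0, 0, 0, 0.0], [0, 0, 0, 0, 0, 0, 0.0]]]}}

```text
time_s: 24.6
tool_pos: [0.5623, -0.0258, 0.1319]
tool_rot: [179.9, -0.0, -174.4]
force: [0.2, 1.1, -1.0]
grip_width: 0.0559
grasp_force: 20.0
```

```bash
python3 g.py .5617 -.0224 .06 185.65
```

```text
t 24.6 pos [ 0.5623 -0.0258  0.1319] rot [ 179.9   -0.  -174.4] q7 87.7 w 0.0559 F [ 0.2  1.1 -1. ]
turn first rad [ 0.001 -0.001 -0.001] then shift mm [ 0.3  3.5 71.9]
```

{"name": "play_rows", "arguments": {"steps": [[[0, 0.003, 0.03, 0, 0, 0, 0.0], [0, 0, 0.03, 0, 0, 0, 0.0], [0, 0, 0.01, 0, 0, 0, 0.0], [0, 0, 0, 0, 0, 0, 0.0], [0, 0, 0, 0, 0, 0, 0.0]]]}}

```text
time_s: 25.1
tool_pos: [0.5627, -0.0218, 0.0634]
tool_rot: [-180.0, 0.1, -174.2]
force: [-0.5, 0.5, -1.5]
grip_width: 0.0559
grasp_force: 20.0
```

```bash
python3 g.py .5617 -.0224 .0205 185.65
```

```text
t 25.1 pos [ 0.5627 -0.0218  0.0634] rot [-1.800e+02  1.000e-01 -1.742e+02] q7 84.8 w 0.0559 F [-0.5  0.5 -1.5]
turn first rad [-0.     0.001  0.002] then shift mm [ 1.  -0.5 42.9]
```

{"name": "play_rows", "arguments": {"steps": [[[0, 0, 0.013, 0, 0, 0, 0.0], [0, 0, 0.013, 0, 0, 0, 0.0], [0, 0, 0.01, 0, 0, 0, 0.0], [0, 0, 0.006, 0, 0, 0, 0.0], [0, 0, 0.001, 0, 0, 0, 0.0], [0, 0, 0, 0, 0, 0, 0.0]]]}}

```text
time_s: 25.7
tool_pos: [0.562, -0.0226, 0.019]
tool_rot: [180.0, -0.0, -174.3]
force: [0.2, 0.5, -0.2]
grip_width: 0.0556
grasp_force: 20.0
```

{"name": "play_rows", "arguments": {"steps": [[[0, 0, 0, 0, 0, 0, 0.064], [0, 0, 0, 0, 0, 0, 0.064], [0, 0, 0, 0, 0, 0, 0.064], [0, 0, -0.02, 0, 0, 0, 0.064], [0, 0, -0.03, 0, 0, 0, 0.064], [0, 0, -0.04, 0, 0, 0, 0.064], [0, 0, -0.03, 0, 0, 0, 0.075], [0.04, 0.03, 0, 0, 0, 0, 0.075], [0.03, 0.049, 0, 0, 0, 0, 0.075], [0, 0.049, 0, 0, 0, 0, 0.075], [0, 0.049, 0, 0, 0, 0, 0.075], [0, 0, 0, 0, 0, 0, 0.075]]]}}

```text
time_s: 26.9
tool_pos: [0.4778, 0.1487, 0.1403]
tool_rot: [179.8, 0.1, -173.7]
force: [0.4, 0.1, 0.1]
grip_width: 0.0748
grasp_force: 0.0
```

```bash
python3 g.py
```

```text
t 26.9 pos [0.4778 0.1487 0.1403] rot [ 1.798e+02  1.000e-01 -1.737e+02] q7 71.8 w 0.0748 F [0.4 0.1 0.1]
```

```bash
python3 - <<'E'
from h import *
c=read_camera("top"); cv2.imwrite("pics/t6.png",cv2.resize(c["frame"][160:290,225:465],None,fx=3.3,fy=3.3,interpolation=cv2.INTER_CUBIC)[:,:,::-1])
E
```

```text
(no output)
```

View pics/t6.png

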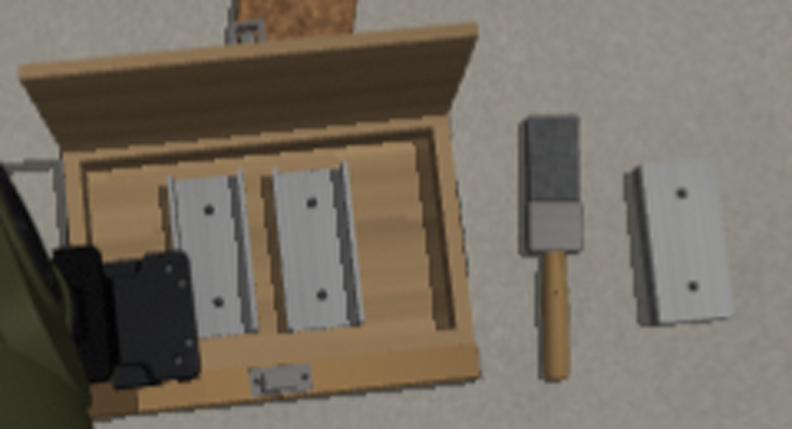

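Both open-up channels are flat and parallel in the case, and the brush is flat outside it. The open-down channel has its holes at crop (682,193) and (693,287).

```bash
python3 - <<'E'
from h import *
c=read_camera("top")
C=np.array([.557,.0153]);y=np.radians(5.65);X=np.array([np.cos(y),np.sin(y)]);Y=np.array([-X[1],X[0]])
M=[]
for h1,h2,z in [((209,210),(218,302),.010),((312,203),(322,296),.010),((682,193),(693,287),.028)]:
    p,q=[back(c,uncrop(h,3.3,(225,160)),z) for h in (h1,h2)]; d=p-q;m=((p+q)/2)[:2];M.append(m)
    print(m,np.degrees(np.arctan2(d[1],d[0])),"case",(m-C)@X,(m-C)@Y)
print("mid",(M[0]+M[1])/2)
E
python3 g.py .47 -.15 .14 186 .5635 -.297 .08 184.7 .5635 -.297 .012 184.7
```

```text
[0.55475014 0.05557587] 5.694500337048056 case 0.0017262817530674915 0.04030170221313701
[ 0.55942719 -0.02189264] 5.6976379956413075 case -0.0012462703607892694 -0.037250917341710266
[ 0.56314935 -0.29699786] 4.313162344080049 case -0.024626676227401122 -0.31138608774535953
mid [0.55708866 0.01684161]
t 27.0 pos [0.4792 0.1419 0.1395] rot [-180.     0.  -174.1] q7 72.0 w 0.0751 F [-0.5  0.4 -0.6]
turn first rad [-0.     0.001 -0.002] then shift mm [  39.6 -289.3   -0.5]
turn first rad [ 0.    -0.     0.023] then shift mm [ -81.1 -154.2   60. ]
turn first rad [0. 0. 0.] then shift mm [ 0. -0. 68.]
```

{"name": "play_rows", "arguments": {"steps": [[[0.005, -0.045, 0, 0, 0, 0, 0.075], [0.005, -0.045, 0, 0, 0, 0, 0.075], [0.005, -0.045, 0, 0, 0, 0, 0.075], [0.005, -0.045, 0, 0, 0, 0, 0.075], [0.005, -0.045, 0, 0, 0, 0, 0.075], [0.005, -0.045, 0, 0, 0, 0, 0.075], [-0.012, -0.045, 0, 0, 0, 0.02, 0.075], [-0.015, -0.045, 0, 0, 0, 0, 0.075], [-0.02, -0.045, 0, 0, 0, 0, 0.075], [-0.025, -0.035, 0.02, 0, 0, 0, 0.075], [0, 0, 0, 0, 0, 0, 0.075], [0, 0, 0, 0, 0, 0, 0.075]]]}}

```text
time_s: 28.2
tool_pos: [0.5606, -0.2964, 0.1169]
tool_rot: [179.9, -0.2, -175.7]
force: [0.1, 1.1, 0.5]
grip_width: 0.0754
grasp_force: 0.0
```

```bash
python3 g.py .5632 -.297 .06 184.4
```

```text
t 28.2 pos [ 0.5606 -0.2964  0.1169] rot [ 179.9   -0.2 -175.7] q7 111.9 w 0.0754 F [0.1 1.1 0.5]
turn first rad [ 0.003 -0.003 -0.001] then shift mm [-2.5 -0.8 56.9]
```

{"name": "play_rows", "arguments": {"steps": [[[-0.002, -0.001, 0.03, 0, 0, 0, 0.075], [0, 0, 0.03, 0, 0, 0, 0.075], [0, 0, 0.03, 0, 0, 0, 0.075], [0, 0, 0.014, 0, 0, 0, 0.075], [0, 0, 0, 0, 0, 0, 0.075], [0, 0, 0, 0, 0, 0, 0.0], [0, 0, 0, 0, 0, 0, 0.0], [0, 0, 0, 0, 0, 0, 0.0], [0, 0, 0, 0, 0, 0, 0.0]]]}}

```text
time_s: 29.1
tool_pos: [0.5655, -0.296, 0.0169]
tool_rot: [-179.9, 0.1, -175.5]
force: [-0.1, -0.7, 4.8]
grip_width: 0.0559
grasp_force: 20.0
```

```bash
python3 g.py .47 -.15 .13 185.7  .557 .0168 .13 185.7 
```

```text
t 29.1 pos [ 0.5655 -0.296   0.0169] rot [-1.799e+02  1.000e-01 -1.755e+02] q7 109.5 w 0.0559 F [-0.1 -0.7  4.8]
turn first rad [-0.002  0.002 -0.02 ] then shift mm [  80.5  154.8 -113.1]
turn first rad [0. 0. 0.] then shift mm [-103.1  157.3    0. ]
```

{"name": "play_rows", "arguments": {"steps": [[[0, 0, -0.03, 0, 0, 0, 0.0], [0, 0, -0.045, 0, 0, 0, 0.0], [0, 0, -0.038, 0, 0, 0, 0.0], [0.027, 0.038, 0, 0, 0, -0.02, 0.0], [0.027, 0.038, 0, 0, 0, 0, 0.0], [0.026, 0.038, 0, 0, 0, 0, 0.0], [0, 0.04, 0, 0, 0, 0, 0.0], [-0.025, 0.039, 0, 0, 0, 0, 0.0], [-0.025, 0.039, 0, 0, 0, 0, 0.0], [-0.025, 0.039, 0, 0, 0, 0, 0.0], [-0.028, 0.04, 0, 0, 0, 0, 0.0], [0, 0, 0, 0, 0, 0, 0.0]]]}}

```text
time_s: 30.3
tool_pos: [0.5591, 0.0262, 0.129]
tool_rot: [179.7, 0.2, -173.7]
force: [-0.1, 0.6, -1.3]
grip_width: 0.0556
grasp_force: 20.0
```

```bash
python3 g.py .559 .0168 .07 185.7
```

```text
t 30.3 pos [0.5591 0.0262 0.129 ] rot [ 179.7    0.2 -173.7] q7 82.9 w 0.0556 F [-0.1  0.6 -1.3]
turn first rad [0.006 0.003 0.01 ] then shift mm [ 1.  -9.4 59. ]
```

{"name": "play_rows", "arguments": {"steps": [[[0, -0.007, 0.02, 0, 0, 0, 0.0], [0, 0, 0.02, 0, 0, 0, 0.0], [0, 0, 0.015, 0, 0, 0, 0.0], [0, 0, 0, 0, 0, 0, 0.0], [0, 0, 0, 0, 0, 0, 0.0]]]}}

```text
time_s: 30.8
tool_pos: [0.5579, 0.0102, 0.0734]
tool_rot: [180.0, -0.0, -174.3]
force: [0.1, -0.5, -0.6]
grip_width: 0.0557
grasp_force: 20.0
```

```bash
python3 g.py .559 .0168 .029 185.7
```

```text
t 30.8 pos [0.5579 0.0102 0.0734] rot [ 180.    -0.  -174.3] q7 81.6 w 0.0557 F [ 0.1 -0.5 -0.6]
turn first rad [ 0. -0. -0.] then shift mm [-1.7  6.4 44.4]
```

{"name": "play_rows", "arguments": {"steps": [[[-0.001, 0.006, 0, 0, 0, 0, 0.0], [0, 0, 0, 0, 0, 0, 0.0], [0, 0, 0, 0, 0, 0, 0.0], [0, 0, 0, 0, 0, 0, 0.0]]]}}

```text
time_s: 31.2
tool_pos: [0.5586, 0.0161, 0.0737]
tool_rot: [-180.0, 0.0, -174.3]
force: [-0.1, -0.2, -2.0]
grip_width: 0.056
grasp_force: 20.0
```

```bash
python3 g.py .559 .0168 .029 185.7
```

```text
t 31.2 pos [0.5586 0.0161 0.0737] rot [-180.     0.  -174.3] q7 80.9 w 0.056 F [-0.1 -0.2 -2. ]
turn first rad [-0.     0.001 -0.   ] then shift mm [-0.4  0.6 44.7]
```

{"name": "play_rows", "arguments": {"steps": [[[0, 0, 0.012, 0, 0, 0, 0.0], [0, 0, 0.012, 0, 0, 0, 0.0], [0, 0, 0.01, 0, 0, 0, 0.0], [0, 0, 0.006, 0, 0, 0, 0.0], [0, 0, 0.004, 0, 0, 0, 0.0], [0, 0, 0.002, 0, 0, 0, 0.0], [0, 0, 0, 0, 0, 0, 0.0]]]}}

```text
time_s: 31.9
tool_pos: [0.5586, 0.0163, 0.0274]
tool_rot: [-180.0, 0.0, -174.3]
force: [-0.3, 0.5, -1.8]
grip_width: 0.0556
grasp_force: 20.0
```

```bash
python3 g.py .559 .0168 .029 185.7
```

```text
t 31.9 pos [0.5586 0.0163 0.0274] rot [-180.     0.  -174.3] q7 78.8 w 0.0556 F [-0.3  0.5 -1.8]
turn first rad [-0.  0. -0.] then shift mm [-0.5  0.5 -1.6]
```

{"name": "play_rows", "arguments": {"steps": [[[0, 0, 0.001, 0, 0, 0, 0.0], [0, 0, 0, 0, 0, 0, 0.066], [0, 0, 0, 0, 0, 0, 0.066], [0, 0, 0, 0, 0, 0, 0.066], [0, 0, -0.02, 0, 0, 0, 0.066], [0, 0, -0.03, 0, 0, 0, 0.066], [0, 0, -0.04, 0, 0, 0, 0.066], [0.02, 0, -0.04, 0, 0, 0, 0.03], [0.03, -0.04, -0.02, 0, 0, 0, 0.0], [0.03, -0.049, -0.02, 0, 0, 0, 0.0], [0, -0.05, -0.02, 0, 0, 0, 0.0], [0, -0.05, -0.02, 0, 0, 0, 0.0]]]}}

```text
time_s: 33.1
tool_pos: [0.5024, -0.1622, 0.2298]
tool_rot: [-179.9, 0.0, -174.3]
force: [0.5, 0.4, -0.1]
grip_width: 0.034
grasp_force: 0.0
```

```bash
python3 g.py; python3 - <<'E'
from h import *
c=read_camera("top"); a=cv2.resize(c["frame"][155:295,220:380],None,fx=3.3,fy=3.3,interpolation=cv2.INTER_CUBIC)
s=read_camera("scene")["frame"][180:310,260:400]
s=cv2.resize(s,None,fx=3.3,fy=3.3,interpolation=cv2.INTER_CUBIC)
s=cv2.copyMakeBorder(s,0,a.shape[0]-s.shape[0],0,0,cv2.BORDER_CONSTANT)
f=np.hstack([a,s]); f=cv2.resize(f,None,fx=.8,fy=.8); print(f.shape); cv2.imwrite("pics/t7.png",f[:,:,::-1])
E
```

```text
t 33.1 pos [ 0.5024 -0.1622  0.2298] rot [-179.9    0.  -174.3] q7 108.4 w 0.034 F [ 0.5  0.4 -0.1]
(370, 792, 3)
```

View pics/t7.png

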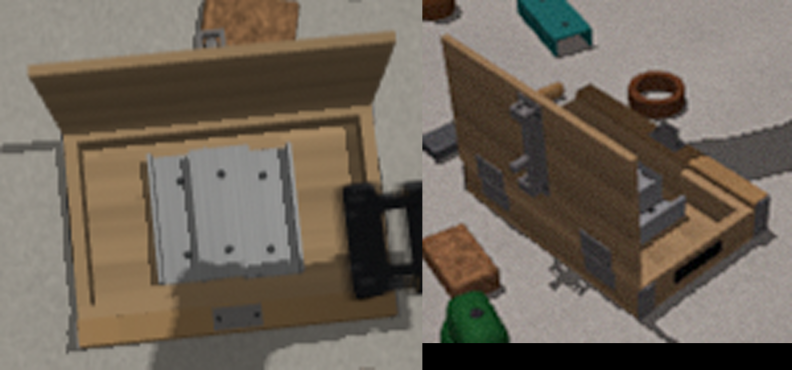

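The open-down channel sits down between the other two, its holes at (221,173) and (228,249). Next I plan the lid arc.

```bash
python3 g.py .6 -.1 .28 185.65 .7087 -.0249 .28 185.65 .7087 -.0249 .195 185.65; cat > lid.py <<'E'
from h import *
r,e=.15,.0035   # contact radius, face offset (4.5 less 1 mm)
C=np.array([.557,.0153]);y=np.radians(5.65);X=np.array([np.cos(y),np.sin(y)]);Y=np.array([-X[1],X[0]])
p=get_obs()["tool_pos"]; s0=(p[:2]-C)@X-.087; print("now case y",(p[:2]-C)@Y,"s",s0,"z",p[2])
for th in [1.62,1.5,1.35,1.2,1.05,.9,.75,.6,.45,.3,.2,.1,.05,0]:
    s=-r*np.cos(th)+e*np.sin(th)+.0095; z=.0485+r*np.sin(th)+e*np.cos(th)
    print(th,"s %.4f z %.4f"%(s,z))
E
python3 lid.py
```

```text
t 33.2 pos [ 0.5034 -0.1693  0.2308] rot [-179.7    0.2 -175. ] q7 108.2 w 0.0259 F [0.2 0.4 0.5]
turn first rad [-0.005  0.004 -0.011] then shift mm [-102.9   59.5  -49.2]
turn first rad [0. 0. 0.] then shift mm [-115.6   64.     0. ]
turn first rad [0. 0. 0.] then shift mm [ 0. -0. 85.]
now case y -0.1784437945741182 s -0.15850719724802695 z 0.23077620130378732
1.62 s 0.0204 z 0.1981
1.5 s 0.0024 z 0.1984
1.35 s -0.0199 z 0.1956
1.2 s -0.0416 z 0.1896
1.05 s -0.0621 z 0.1804
0.9 s -0.0810 z 0.1682
0.75 s -0.0979 z 0.1533
0.6 s -0.1123 z 0.1361
0.45 s -0.1240 z 0.1169
0.3 s -0.1328 z 0.0962
0.2 s -0.1368 z 0.0817
0.1 s -0.1394 z 0.0670
0.05 s -0.1401 z 0.0595
0 s -0.1405 z 0.0520
```

{"name": "play_rows", "arguments": {"steps": [[[0, 0, -0.03, 0, 0, -0.01, 0.0], [-0.02, 0.012, -0.03, 0, 0, 0, 0.0], [-0.04, 0.024, 0, 0, 0, 0, 0.0], [-0.04, 0.024, 0, 0, 0, 0, 0.0], [-0.04, 0.024, 0, 0, 0, 0, 0.0], [-0.04, 0.024, 0, 0, 0, 0, 0.0], [-0.039, 0.016, 0, 0, 0, 0, 0.0], [0, 0, 0, 0, 0, 0, 0.0], [0, 0, 0, 0, 0, 0, 0.0]]]}}

```text
time_s: 34.1
tool_pos: [0.7072, -0.0118, 0.2866]
tool_rot: [179.9, -0.1, -173.6]
force: [0.0, -0.1, -0.7]
grip_width: 0.0004
grasp_force: 0.0
```

```bash
python3 g.py .7087 -.0249 .285 185.65 .7087 -.0249 .198 185.65; python3 lid.py|head -1
```

```text
t 34.1 pos [ 0.7072 -0.0118  0.2866] rot [ 1.799e+02 -1.000e-01 -1.736e+02] q7 85.0 w 0.0004 F [ 0.  -0.1 -0.7]
turn first rad [ 0.001 -0.002  0.013] then shift mm [ -0.2 -13.2   1.6]
turn first rad [0. 0. 0.] then shift mm [ 0. -0. 87.]
now case y -0.04174566435003126 s 0.05981726377287869 z 0.2866485189807314
```

{"name": "play_rows", "arguments": {"steps": [[[0, -0.013, 0.02, 0, 0, 0.01, 0.0], [0, 0, 0.035, 0, 0, 0, 0.0], [0, 0, 0.033, 0, 0, 0, 0.0], [0, 0, 0, 0, 0, 0, 0.0], [0.02, 0, 0, 0, 0, 0, 0.0], [0.01, 0, 0, 0, 0, 0, 0.0], [0.01, 0, 0, 0, 0, 0, 0.0], [0.01, 0, 0, 0, 0, 0, 0.0], [0.01, 0, 0.001, 0, 0, 0, 0.0], [0.01, 0, 0.002, 0, 0, 0, 0.0]]]}}

```text
time_s: 35.1
tool_pos: [0.639, -0.0331, 0.1984]
tool_rot: [-180.0, 0.1, -174.3]
force: [1.6, 0.2, 2.3]
grip_width: 0.0002
grasp_force: 1.3
```

```bash
python3 g.py; python3 lid.py|head -1
```

```text
t 35.1 pos [ 0.639  -0.0331  0.1984] rot [-1.800e+02  1.000e-01 -1.743e+02] q7 86.3 w 0.0002 F [1.6 0.2 2.3]
now case y -0.05628319663468581 s -0.01015491026472673 z 0.19837922200902997
```

{"name": "play_rows", "arguments": {"steps": [[[0.01, 0, 0.003, 0, 0, 0, 0.0], [0.011, 0, 0.003, 0, 0, 0, 0.0], [0.011, 0, 0.003, 0, 0, 0, 0.0], [0.01, 0, 0.0045, 0, 0, 0, 0.0], [0.01, 0, 0.0045, 0, 0, 0, 0.0], [0.0095, 0, 0.006, 0, 0, 0, 0.0], [0.0095, 0, 0.006, 0, 0, 0, 0.0], [0.0085, 0, 0.0075, 0, 0, 0, 0.0], [0.0085, 0, 0.0075, 0, 0, 0, 0.0]]]}}

```text
time_s: 36.0
tool_pos: [0.5505, -0.0418, 0.1517]
tool_rot: [180.0, -0.0, -174.3]
force: [1.7, 0.8, 0.5]
grip_width: 0.0007
grasp_force: 0.7
```

```bash
python3 g.py; python3 lid.py|head -1
```

```text
t 36.0 pos [ 0.5505 -0.0418  0.1517] rot [ 180.    -0.  -174.3] q7 90.4 w 0.0007 F [1.7 0.8 0.5]
now case y -0.05619008117029716 s -0.09908401064267552 z 0.1516733710747633
```

{"name": "play_rows", "arguments": {"steps": [[[0.007, 0, 0.008, 0, 0, 0, 0.0], [0.007, 0, 0.008, 0, 0, 0, 0.0], [0.006, 0, 0.0095, 0, 0, 0, 0.0], [0.006, 0, 0.0095, 0, 0, 0, 0.0], [0.0045, 0, 0.01, 0, 0, 0, 0.0], [0.0045, 0, 0.01, 0, 0, 0, 0.0], [0.002, 0, 0.008, 0, 0, 0, 0.0], [0.002, 0, 0.007, 0, 0, 0, 0.0]]]}}

```text
time_s: 36.8
tool_pos: [0.512, -0.0459, 0.0814]
tool_rot: [180.0, -0.1, -174.3]
force: [0.0, -0.2, 0.0]
grip_width: 0.0002
grasp_force: 0.4
```

```bash
python3 g.py; python3 lid.py|head -1
```

```text
t 36.8 pos [ 0.512  -0.0459  0.0814] rot [ 1.800e+02 -1.000e-01 -1.743e+02] q7 90.6 w 0.0002 F [ 0.  -0.2  0. ]
now case y -0.05644862111915852 s -0.13781452979112502 z 0.08143534912338365
```

{"name": "play_rows", "arguments": {"steps": [[[0.001, 0, 0.007, 0, 0, 0, 0.0], [0.001, 0, 0.007, 0, 0, 0, 0.0], [0.001, 0, 0.005, 0, 0, 0, 0.0], [0, 0, 0.004, 0, 0, 0, 0.0], [0, 0, 0.003, 0, 0, 0, 0.0], [0, 0, 0.002, 0, 0, 0, 0.0], [0, 0, 0, 0, 0, 0, 0.0]]]}}

```text
time_s: 37.5
tool_pos: [0.5096, -0.046, 0.0542]
tool_rot: [180.0, -0.0, -174.3]
force: [-0.2, 0.1, -0.4]
grip_width: 0.0004
grasp_force: 0.0
```

```bash
python3 g.py; python3 lid.py|head -1
```

```text
t 37.5 pos [ 0.5096 -0.046   0.0542] rot [ 180.    -0.  -174.3] q7 89.3 w 0.0004 F [-0.2  0.1 -0.4]
now case y -0.05632657915703519 s -0.14017612480733088 z 0.05416745614222454
```

{"name": "play_rows", "arguments": {"steps": [[[0, 0, 0.001, 0, 0, 0, 0.0], [0, 0, 0.001, 0, 0, 0, 0.0], [0, 0, 0.0005, 0, 0, 0, 0.0], [0, 0, 0, 0, 0, 0, 0.0], [0, 0, 0, 0, 0, 0, 0.0]]]}}

```text
time_s: 38.0
tool_pos: [0.5099, -0.046, 0.0533]
tool_rot: [-179.9, 0.0, -174.3]
force: [-4.4, 0.8, 10.9]
grip_width: 0.0004
grasp_force: 5.3
```

```bash
python3 g.py
```

```text
t 38.0 pos [ 0.5099 -0.046   0.0533] rot [-179.9    0.  -174.3] q7 89.2 w 0.0004 F [-4.4  0.8 10.9]
```

The lid resists at z = 53 mm, so it is shut. I back off and look at the bolt.

{"name": "play_rows", "arguments": {"steps": [[[0, 0, -0.03, 0, 0, 0, 0.0], [0, 0, -0.04, 0, 0, 0, 0.0], [0, -0.045, -0.03, 0, 0, 0, 0.02], [0, -0.045, 0, 0, 0, 0, 0.03], [0, -0.045, 0, 0, 0, 0, 0.03], [0, -0.045, 0, 0, 0, 0, 0.03], [0, -0.045, 0, 0, 0, 0, 0.03], [0, 0, 0, 0, 0, 0, 0.03]]]}}

```text
time_s: 38.8
tool_pos: [0.53, -0.2754, 0.149]
tool_rot: [-179.8, -0.0, -174.9]
force: [-0.7, -0.6, -0.3]
grip_width: 0.0292
grasp_force: 0.0
```

```bash
python3 - <<'E'
from h import *
c=read_camera("top"); a=cv2.resize(c["frame"][165:295,265:345],None,fx=4.5,fy=4.5,interpolation=cv2.INTER_CUBIC)
s=read_camera("scene")["frame"][200:310,270:400]
s=cv2.resize(s,None,fx=3.2,fy=3.2,interpolation=cv2.INTER_CUBIC)
s=cv2.copyMakeBorder(s,0,a.shape[0]-s.shape[0],0,0,cv2.BORDER_CONSTANT)
f=np.hstack([a,s]); print(f.shape,a.shape); cv2.imwrite("pics/t8.png",f[:,:,::-1])
E
```

```text
(585, 776, 3) (585, 360, 3)
```

View pics/t8.png

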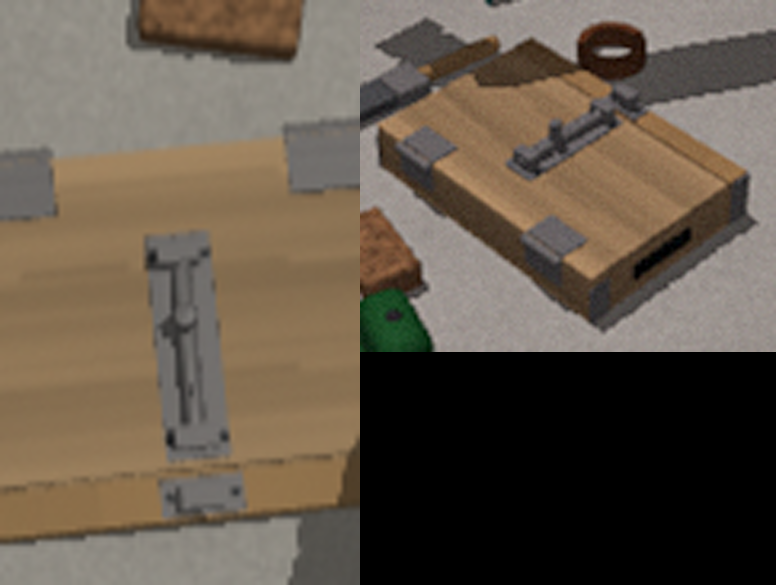

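The lid is flat shut, with the knob top at crop (185,313). I will grip the knob and slide it.

```bash
python3 - <<'E'
from h import *
c=read_camera("top")
f=lambda u,z:back(c,uncrop(u,4.5,(265,165)),z)
print(f((185,313),.085),f((203,494),.065),"strip yaw",f((178,240),.055),f((200,455),.055))
E
python3 g.py
```

```text
[0.5511025  0.01453166 0.085     ] [0.45977285 0.00562705 0.065     ] strip yaw [0.59455531 0.0183994  0.055     ] [0.48064109 0.00711483 0.055     ]
t 38.95 pos [ 0.5317 -0.2658  0.1494] rot [ 179.9    0.  -174.3] q7 112.5 w 0.0299 F [ 0.1  0.8 -0.4]
```

```bash
python3 g.py .5511 .0145 .14 185.65
```

```text
t 38.95 pos [ 0.5317 -0.2658  0.1494] rot [ 179.9    0.  -174.3] q7 112.5 w 0.0299 F [ 0.1  0.8 -0.4]
turn first rad [0.001 0.    0.001] then shift mm [-46.9 277.    9.4]
```

{"name": "play_rows", "arguments": {"steps": [[[-0.008, 0.047, 0, 0, 0, 0, 0.036], [-0.008, 0.047, 0, 0, 0, 0, 0.036], [-0.008, 0.047, 0, 0, 0, 0, 0.036], [-0.008, 0.047, 0, 0, 0, 0, 0.036], [-0.008, 0.047, 0, 0, 0, 0, 0.036], [-0.007, 0.042, 0.01, 0, 0, 0, 0.036], [0, 0, 0, 0, 0, 0, 0.036], [0, 0, 0, 0, 0, 0, 0.036]]]}}

```text
time_s: 39.75
tool_pos: [0.5501, 0.0169, 0.1397]
tool_rot: [-180.0, -0.0, -174.0]
force: [-0.0, -1.0, 0.4]
grip_width: 0.0358
grasp_force: 0.0
```

```bash
python3 g.py .5511 .0145 .066 185.65
```

```text
t 39.75 pos [0.5501 0.0169 0.1397] rot [-180.   -0. -174.] q7 83.9 w 0.0358 F [-0.  -1.   0.4]
turn first rad [-0.    -0.     0.007] then shift mm [-0.7 -2.4 73.7]
```

{"name": "play_rows", "arguments": {"force": 25, "steps": [[[-0.001, -0.002, 0.03, 0, 0, 0, 0.036], [0, 0, 0.025, 0, 0, 0, 0.036], [0, 0, 0.015, 0, 0, 0, 0.036], [0, 0, 0.003, 0, 0, 0, 0.036], [0, 0, 0, 0, 0, 0, 0.036], [0, 0, 0, 0, 0, 0, 0.0], [0, 0, 0, 0, 0, 0, 0.0], [0, 0, 0, 0, 0, 0, 0.0], [0, 0, 0, 0, 0, 0, 0.0], [0, 0, 0, 0, 0, 0, 0.0]]]}}

```text
time_s: 40.75
tool_pos: [0.5525, 0.0138, 0.0673]
tool_rot: [179.9, 0.1, -174.3]
force: [-0.7, 3.7, 2.5]
grip_width: 0.0112
grasp_force: 25.0
```

```bash
python3 g.py
```

```text
t 40.75 pos [0.5525 0.0138 0.0673] rot [ 1.799e+02  1.000e-01 -1.743e+02] q7 81.0 w 0.0112 F [-0.7  3.7  2.5]
```

{"name": "play_rows", "arguments": {"steps": [[[0.005, 0, 0, 0, 0, 0, 0.0], [0.005, 0, 0, 0, 0, 0, 0.0], [0.005, 0, 0, 0, 0, 0, 0.0], [0.005, 0, 0, 0, 0, 0, 0.0], [0.005, 0, 0, 0, 0, 0, 0.0], [0.005, 0, 0, 0, 0, 0, 0.0], [0.004, 0, 0, 0, 0, 0, 0.0], [0, 0, 0, 0, 0, 0, 0.0]]]}}

```text
time_s: 41.55
tool_pos: [0.5185, 0.0105, 0.0673]
tool_rot: [179.9, 0.1, -174.2]
force: [-0.9, 6.3, 3.4]
grip_width: 0.011
grasp_force: 25.0
```

{"name": "play_rows", "arguments": {"steps": [[[0.002, 0, 0, 0, 0, 0, 0.0], [0.002, 0, 0, 0, 0, 0, 0.0], [0, 0, 0, 0, 0, 0, 0.0], [0, 0, 0, 0, 0, 0, 0.0]]]}}

```text
time_s: 41.95
tool_pos: [0.5158, 0.0102, 0.0673]
tool_rot: [179.9, 0.2, -174.2]
force: [3.0, 5.1, 0.7]
grip_width: 0.0108
grasp_force: 25.0
```

```bash
python3 g.py
```

```text
t 41.95 pos [0.5158 0.0102 0.0673] rot [ 179.9    0.2 -174.2] q7 83.3 w 0.0108 F [3.  5.1 0.7]
```

{"name": "play_rows", "arguments": {"steps": [[[0.002, 0, 0, 0, 0, 0, 0.0], [0.002, 0, 0, 0, 0, 0, 0.0], [0.001, 0, 0, 0, 0, 0, 0.0], [0, 0, 0, 0, 0, 0, 0.0], [0, 0, 0, 0, 0, 0, 0.0]]]}}

```text
time_s: 42.45
tool_pos: [0.5158, 0.0102, 0.0682]
tool_rot: [179.8, 0.9, -174.2]
force: [15.3, 7.2, -8.1]
grip_width: 0.0113
grasp_force: 25.0
```

```bash
python3 g.py
```

```text
t 42.45 pos [0.5158 0.0102 0.0682] rot [ 179.8    0.9 -174.2] q7 83.7 w 0.0113 F [15.3  7.2 -8.1]
```

The bolt has reached its end stop (15 N, no further motion). I release it and check.

{"name": "play_rows", "arguments": {"steps": [[[0, 0, 0, 0, 0, 0, 0.036], [0, 0, 0, 0, 0, 0, 0.036], [0, 0, 0, 0, 0, 0, 0.036], [0, 0, -0.03, 0, 0, 0, 0.036], [0, 0, -0.04, 0, 0, 0, 0.036], [0, 0, -0.03, 0, 0, 0, 0.036], [0, -0.045, 0, 0, 0, 0, 0.036], [0, -0.045, 0, 0, 0, 0, 0.036], [0, -0.045, 0, 0, 0, 0, 0.036], [0, -0.045, 0, 0, 0, 0, 0.036], [0, -0.045, 0, 0, 0, 0, 0.036], [0, 0, 0, 0, 0, 0, 0.036]]]}}

```text
time_s: 43.65
tool_pos: [0.5294, -0.2257, 0.1657]
tool_rot: [-179.8, -0.1, -175.0]
force: [-0.9, -0.0, -1.6]
grip_width: 0.0358
grasp_force: 0.0
```

```bash
python3 - <<'E'
from h import *
c=read_camera("top")["frame"]; a=cv2.resize(c[165:295,265:345],None,fx=4,fy=4,interpolation=cv2.INTER_CUBIC)
b=cv2.resize(c[:,:],(0,0),fx=.72,fy=.72)
b=cv2.copyMakeBorder(b,0,a.shape[0]-b.shape[0],0,0,cv2.BORDER_CONSTANT)
f=np.hstack([a,b]); print(f.shape); cv2.imwrite("pics/t9.png",f[:,:,::-1])
E
```

```text
(520, 781, 3)
```

View pics/t9.png

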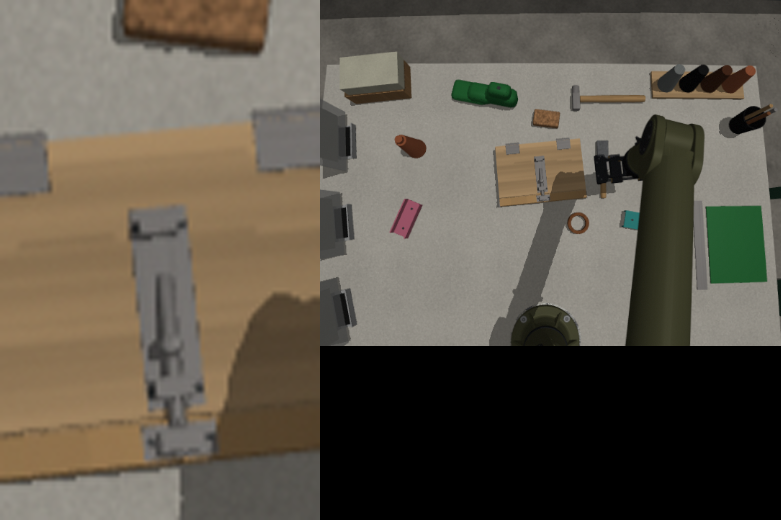

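The rod runs into the keeper at crop (178,440). The lid is shut, the brush is on the counter and the bystanders stand where they were. Handing in.

```bash
python3 -c "
from cell import *
print(sign_off())"
```

```text
the job is handed in; nothing more can be done
None
```

The brush lies flat on the counter, the two open-up channels and the one open-down channel are interlocked in the case, the lid is shut, the bolt is fully home in its keeper, and the job is handed in.

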